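Snug down the lid of the screw jar

TASK

Stand the square jar of brass screws fully down in the pocket of the wooden holding block, then screw its lid clockwise, regripping as needed, until it is snug on its gasket, hold it so for a moment and let go, without overtightening it. Leave the jar upright in the block with the lid snug, and do not disturb the other things on the bench.

Things in the scene. Friction and masses are not known exactly. Their poses are not given: they have to be found in the camera images.
- jar: square clear-glass jar of brass screws with a round steel screw lid, loose, 0.4 kg in all. Origin: centre of its underside; z up, x and y square to its sides. Glass body 56 x 56 mm, 63 mm tall, its lowest 6 mm only 50 mm wide; a 45 mm round neck 11 mm long shows between the shoulder and the lid
- lid: the jar's ribbed round steel lid with a red stripe on top: 52 mm in diameter, 28 mm tall, captive on the jar's fine thread, so that it hardly sinks as it turns. Origin: on its axis at its lower edge, 74 mm above the jar's underside; z up. Tightens clockwise seen from above. Strong enough to carry the jar by; may be gripped with 30 to 50 N
- lid_top (a point): centre of the lid's top, 102 mm above the jar's underside. The lid turns easily (about 0.12 N m) until, after 0.4 to 2.3 rad, not known beforehand, it meets its hidden rubber gasket; then torque rises by about 1.4 N m per radian. Snug is 0.3 to 0.75 N m, best 0.5, held for a moment; above 0.9 the gasket is crushed. Let go, it eases back up to 0.4 rad but stays bearing on the gasket
- block: dark wooden holding block fixed to the bench, 100 x 100 x 35 mm, with a square pocket 60 x 60 mm, 25 mm deep, bevelled 4 mm at the mouth, which keeps the jar from turning. Origin: centre of its underside; z up, x and y square to its sides and to the pocket's
- pocket (a point): centre of the pocket's floor, 10 mm above the bench; axes as the block's. The jar's origin comes here when it is fully home
- hammer: claw hammer with wooden handle, 280 mm long, lying on the bench; origin under the middle of its handle axis; bystander
- spokeshave: dark cast-iron spokeshave, 250 mm across its two handles, 30 mm tall; origin under its middle; bystander
- cedar_wall: cedar birdhouse side wall, board 130 x 180 x 14 mm lying flat; origin under its middle; bystander
- roof_panel: bent galvanized roof panel, 162 x 180 mm, 42 mm tall ridge; origin under its middle; bystander
- glass_knob: green glass knob, 38 mm across, 34 mm tall; origin under its middle; bystander
- clay_pot: empty shallow terracotta pot, 90 mm across, 55 mm tall; origin under its middle; bystander
There are look-alikes about, which are no part of the job. What is shaped like the block but red is not meant.

How it is judged:
On the way, in this order (a step that is already met when the one before it is completed fails the run):
1. the jar stands fully down in the pocket, upright, its lid still loose (horizontal distance between jar and pocket below 0.006 m and z of jar in the frame of pocket below 0.004 m and angle between jar's own z axis and vertical below 0.06 rad), for 0.2 s.
2. the lid is screwed snug and held there: it bears on the gasket in the jar with at least 20 N (about 0.25 N m) (all of step 1 and contact force between lid and jar above 20 N), for 0.2 s.
At the end, for the whole second after the job is handed in: the jar is at rest and upright (within 0.06 rad) in the block's pocket, within 6 mm of its centre and 4 mm of its floor, and the lid, let go, still bears on its gasket (with 1.5 N or more) (all of step 1 and contact force between lid and jar between 1.5 and 70 N and linear speed of jar below 0.02 m/s); the robot touches nothing.
It fails at once if the lid is overtightened: it bears on the gasket with more than 70 N (about 0.9 N m) (contact force between lid and jar above 70 N).
It fails at once if a bystander is moved more than 40 mm (distance of any of hammer, spokeshave, cedar_wall, roof_panel, glass_knob, clay_pot from where it was at the start of the episode above 0.04 m).
It also fails if it takes over 72 s, if anything falls off the work surface, if the arm or the gripper's body presses on something with over 40 N, if the wrist force passes 120 N, or if a joint passes its speed limit or range.

ROBOT

A 7-joint arm with a two-finger parallel gripper is mounted at the origin on the work surface. World frame = base frame: x ahead of the robot, y to its left, z up, the work surface at z = 0. Lengths are in m, angles in rad, forces in N, time in s.
With the tool pointing down it reaches from about 0.4 to 0.85 m from the base axis. Payload 10.4 kg.
Tool frame: the origin (TCP) lies on the mounting face of the last link; the fingertips stand 173 mm ahead of it and the grasp point (between the pads) lies 155 mm ahead of it; x points along the fingers, z is the direction in which the jaws open and shut, and the axes are right-handed (so a half turn about x gives the same grasp; the last joint's range is limited). The gripper opens to 85 mm and grips with 20 to 120 N. Pads are 22 mm wide; open, the fingers measure 114 mm over their backs; the gripper's body (76 mm by 85 mm) begins 54 mm behind the grasp point. The pads swing forward as they close: fully open they stand 13 mm farther back than shut.
Start: joints at [1.088, 0.332, -0.065, 1.46, 0.022, 1.35, -0.088], TCP at [0.277, -0.56, 0.405] pointing down, gripper open.
Joint ranges: [-2.6, 2.6], [-0.5, 2.12], [-1.47, 1.34], [0.16, 2.42], [-1.27, 4.41], [0.06, 2.06], [-2.6, 2.6]. Speed limits (rad/s): [2.22, 2.22, 2.79, 2.79, 3.14, 3.14, 3.14].

INTERFACE

Orientations are given as a unit quaternion [w, x, y, z].
In Python, from rig import manip gives the robot as it stands. The module is installed in compiled form; this text tells all that it offers. Calls block until the motion is done:
- manip.goto(position, orientation): joint-space move of the TCP to a pose.
- manip.line_to(position, rotation=None, v=0.15): straight line of the TCP; rotation=None keeps the orientation; v is the mean speed in m/s.
- manip.move_joints(angles): joint-space move.
- manip.command_gripper(opening, effort=None): finger opening in m; effort is the grip in N (None keeps the last); returns when the fingers have stopped.
- manip.dwell(seconds).
- manip.ik(position, orientation): joint angles nearest the present ones, or None.
- manip.state(): the state.
- manip.capture(name): name is "scene" or "top"; returns a dict with "img" (480x640x3 uint8, red, green, blue), "fx", "fy", "cx", "cy" (pixels), "view" (4x4, takes a point from world to camera coordinates). Camera axes: x right, y down, z forward; pixel columns grow to the right and rows downward; lengths in m; the calibration is good to about 2 mm. A picture is of the moment at which its call begins. There is no depth.
A pose or a line that the arm cannot do raises manip.PlanningError and nothing moves.
- manip.finish_job(): hands the job in, once; it reports no verdict.
The state is a dict: "clock": time; "joint_pos": joint angles; "joint_vel": joint speeds; "effort": joint torques, N m; "position": TCP position; "ee_rot": TCP orientation; "contact_force": force on the tool from outside, world axes, zero at the start; "torque": the same for the moment, N m; "gripper_width": finger opening in m.
Only numpy, scipy, OpenCV 4.12 (cv2) and the standard library are available. Lean on these libraries where they do the work, as an engineer would, in place of code of your own. Each camera call takes 0.05 s, during which the arm holds its last target. There are 200 camera calls.

## Working session

There is one attempt and no reset: what is moved stays moved. The work goes in short steps, each a Python script; the robot and the scene stay as the last script left them, time stands still between calls to the robot, and variables do not carry over. Pictures are saved under pics/ and viewed, about 8 in all and at most 12, crops included, and the job is handed in when it is done.

```bash
mkdir -p pics; python3 - <<'E'
from rig import manip
import cv2,numpy as np
for n in("scene","top"):
    c=manip.capture(n);cv2.imwrite(f"pics/{n}0.png",c["img"][:,:,::-1]);np.savez(f"{n}0.npz",**c)
    print(n,c["fx"],c["cx"],c["cy"],np.round(c["view"],3).tolist())
s=manip.state();print(s)
E
```

```text
scene 566.2895868324813 321.3901699200902 245.28348656753602 [[-0.208, 0.978, 0.017, 0.119], [0.727, 0.166, -0.666, -0.344], [-0.655, -0.126, -0.746, 1.994], [0.0, 0.0, 0.0, 1.0]]
top 521.1471054921332 316.5368161557071 248.85109411915678 [[0.001, -1.0, 0.006, -0.005], [-0.99, -0.002, -0.143, 0.555], [0.143, -0.005, -0.99, 1.172], [0.0, 0.0, 0.0, 1.0]]
{'clock': 0.1, 'joint_pos': array([ 1.08841407,  0.33281896, -0.06473067,  1.46085445,  0.02159419,
        1.34994144, -0.08852664]), 'joint_vel': array([ 4.41799249e-04, -8.11840577e-04, -8.06150410e-05, -2.30563591e-03,
       -1.05721836e-03, -1.03712626e-03, -8.34909023e-04]), 'effort': array([ 8.03211915e-04, -6.26743698e+01,  4.87862946e-02, -3.92434859e+01,
        1.63010100e-02,  6.92994843e-03,  2.57142932e-05]), 'position': array([ 0.27731363, -0.55997465,  0.40399039]), 'ee_rot': array([ 0.60037812,  0.37313715,  0.60119189, -0.37267022]), 'contact_force': array([-0.64622374, -0.59625755,  0.16929222]), 'torque': array([-0.08616594,  0.00251694,  0.0419657 ]), 'gripper_width': 0.08575747395450907}
```

View pics/scene0.png

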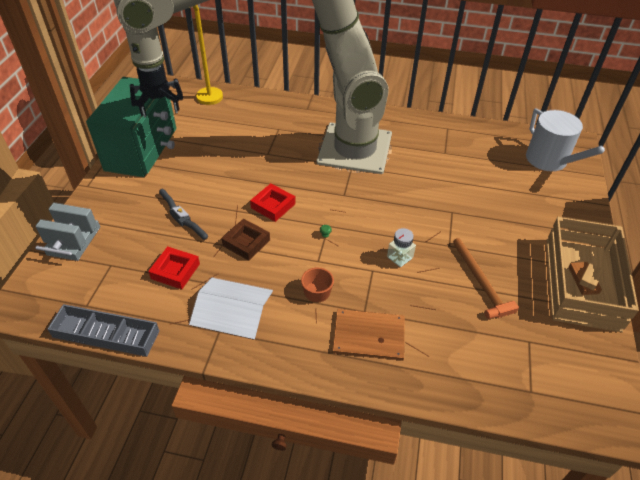

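View pics/top0.png

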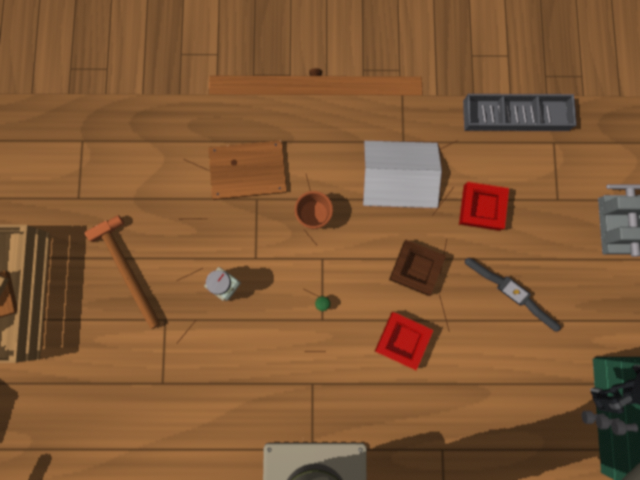

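The scene shows one jar (scene 403,246; top 222,284). There are three block-shaped things: the dark wooden one (scene 246,239; top 420,267) and two red ones (top 486,206 and 405,340), which are not meant. I choose the dark block and check it and the jar in one close crop.

```bash
python3 - <<'E'
import cv2,numpy as np
t=cv2.imread("pics/top0.png");s=cv2.imread("pics/scene0.png")
def crop(im,x,y,w=80,h=60,k=5): return cv2.resize(im[y:y+h,x:x+w],None,fx=k,fy=k,interpolation=cv2.INTER_CUBIC)
o=np.vstack([np.hstack([crop(t,380,236),crop(t,190,254)]),np.hstack([crop(s,206,209),crop(s,363,217)])])
cv2.imwrite("pics/crop0.png",o)
E
```

```text
(no output)
```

View pics/crop0.png

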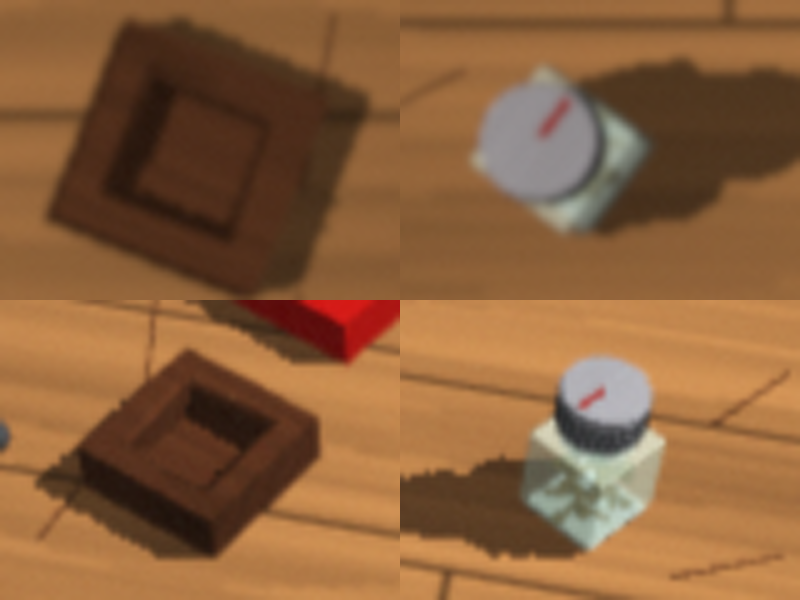

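```bash
cat >h.py <<'E'
import numpy as np,cv2
from scipy.optimize import least_squares
from scipy.spatial.transform import Rotation as R
C={n:dict(np.load(n+"0.npz")) for n in("scene","top")}
def proj(n,P,c=None):
    c=c or C[n];P=np.atleast_2d(P);q=P@c["view"][:3,:3].T+c["view"][:3,3]
    return np.c_[c["fx"]*q[:,0]/q[:,2]+c["cx"],c["fy"]*q[:,1]/q[:,2]+c["cy"]]
def tri(n,uv,z):
    f=lambda p:(proj(n,[p[0],p[1],z])[0]-uv)
    return least_squares(f,[.5,0]).x
def sq(x,y,a,h,zs):
    k=np.array([[1,1],[-1,1],[-1,-1],[1,-1]])*h;c,s=np.cos(a),np.sin(a)
    k=k@np.array([[c,s],[-s,c]])+[x,y]
    return np.vstack([np.c_[k,np.full(4,z)] for z in zs])
def quat(phi):
    """tool x down, jaw axis z at world yaw phi"""
    x=np.array([0,0,-1.]);z=np.array([np.cos(phi),np.sin(phi),0]);y=np.cross(z,x)
    q=R.from_matrix(np.c_[x,y,z]).as_quat();return q[[3,0,1,2]]
E
python3 - <<'E'
from h import *
def full(x,y,ox,oy,cx,cy): return np.array([(x-cx+.5)/5-.5+ox,(y-cy+.5)/5-.5+oy])
S=lambda x,y:full(x,y,206,209,0,300); SJ=lambda x,y:full(x,y,363,217,400,300)
T=lambda x,y:full(x,y,380,236,0,0); TJ=lambda x,y:full(x,y,190,254,400,0)
b=[S(190,348),S(320,418),S(215,513),S(82,455)]
w=np.array([tri("scene",p,.035) for p in b]);print("block scene",w.round(4).tolist(),w.mean(0))
e=np.diff(np.vstack([w,w[:1]]),axis=0);print(np.hypot(*e.T),np.degrees(np.arctan2(e[:,1],e[:,0])))
w=np.array([tri("top",p,.035) for p in (T(127,22),T(339,98),T(262,293),T(50,217))]);print("block top z35",w.round(4).tolist(),w.mean(0))
e=np.diff(np.vstack([w,w[:1]]),axis=0);print(np.hypot(*e.T),np.degrees(np.arctan2(e[:,1],e[:,0])))
print("lid",tri("scene",SJ(605,385),.102),tri("top",TJ(539,141),.102))
print("sh scene",[tri("scene",SJ(*p),.063).round(4).tolist() for p in((527,435),(662,440),(590,480))])
print("sh top",[tri("top",TJ(*p),.063).round(4).tolist() for p in((543,65),(650,145),(570,235),(473,158))])
E
```

```text
block scene [[0.4543, -0.2654], [0.4924, -0.1739], [0.5775, -0.2124], [0.5517, -0.3005]] [ 0.51898036 -0.23807182]
[0.09917901 0.09335279 0.09185026 0.1035807 ] [  67.36172472  -24.34246255 -106.2982669   160.19183158]
block top z35 [[0.5773, -0.2116], [0.5416, -0.3099], [0.4507, -0.2711], [0.4856, -0.1738]] [ 0.51380664 -0.24159229]
[0.10456012 0.0988501  0.10343716 0.09916314] [-109.9709284   156.91430379   70.23294354  -22.42587119]
lid [0.4737411  0.21164498] [0.4729702  0.21239621]
sh scene [[0.4851, 0.1734], [0.4717, 0.2488], [0.5109, 0.2123]]
sh top [[0.5106, 0.2188], [0.4744, 0.1695], [0.4339, 0.2045], [0.4684, 0.2491]]
```

```bash
python3 - <<'E'
from h import *
from scipy.optimize import differential_evolution as DE
from scipy.ndimage import map_coordinates as mc
G={}
for n in C:
    g=cv2.GaussianBlur(cv2.cvtColor(C[n]["img"],cv2.COLOR_RGB2GRAY).astype(float),(0,0),.8)
    G[n]=np.minimum(np.hypot(cv2.Sobel(g,6,1,0),cv2.Sobel(g,6,0,1)),120)
def seg(V,E): 
    t=np.linspace(0.05,.95,25)[:,None];return np.vstack([V[i]*(1-t)+V[j]*t for i,j in E])
loop=[(0,1),(1,2),(2,3),(3,0)]
def block(p): return np.vstack([seg(sq(*p,.05,[.035]),loop),seg(sq(*p,.034,[.035]),loop),seg(sq(*p,.05,[0]),loop)])
def jar(p):
    V=sq(*p,.028,[.063,.006]);return np.vstack([seg(V,loop),seg(V,[(i,i+4) for i in range(4)]),seg(V[4:],loop)])
sc=lambda m,p,ns:-sum(mc(G[n],proj(n,m(p))[:,::-1].T,order=1).mean() for n in ns)
res={}
for nm,m,b0 in(("block",block,(.516,-.240,np.radians(-21.5))),("jar",jar,(.4734,.212,np.radians(53)))):
    for ns in(("scene",),("top",),("scene","top")):
        r=DE(lambda p:sc(m,p,ns),[(b0[0]-.01,b0[0]+.01),(b0[1]-.01,b0[1]+.01),(b0[2]-.2,b0[2]+.2)],seed=0,tol=1e-6)
        print(nm,ns,r.x[:2].round(4),np.degrees(r.x[2]).round(2),r.fun.round(1))
    res[nm]=r.x
np.save("fit.npy",[res["block"],res["jar"]])
o=[]
for n,os in(("top",((380,236),(190,254))),("scene",((206,209),(363,217)))):
    row=[]
    for (ox,oy),V in zip(os,(np.vstack([sq(*res["block"],.05,[.035]),sq(*res["block"],.034,[.035])]),sq(*res["jar"],.028,[.063,.006]))):
        im=cv2.resize(C[n]["img"][oy:oy+60,ox:ox+80,::-1],None,fx=5,fy=5,interpolation=2)
        q=((proj(n,V)-[ox,oy]+.5)*5).round().astype(np.int32)
        for k in(q[:4],q[4:]):cv2.polylines(im,[k.reshape(-1,1,2)],True,(0,255,0),1)
        row.append(im)
    o.append(np.hstack(row))
cv2.imwrite("pics/ov.png",np.vstack(o))
E
```

```text
block ('scene',) [ 0.5187 -0.2401] -23.31 -67.1
block ('top',) [ 0.5134 -0.2383] -22.48 -48.6
block ('scene', 'top') [ 0.517  -0.2394] -21.92 -110.3
jar ('scene',) [0.4766 0.2128] 53.35 -99.5
jar ('top',) [0.4749 0.2174] 55.85 -78.0
jar ('scene', 'top') [0.4738 0.2144] 54.27 -170.1
```

View pics/ov.png

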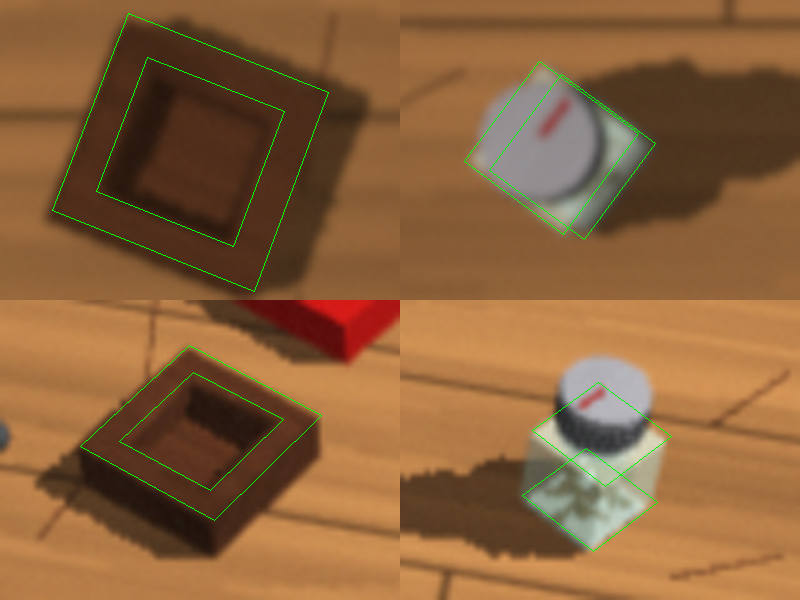

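```bash
python3 - <<'E'
from h import *
from rig import manip
print(manip.state()["ee_rot"],R.from_quat(manip.state()["ee_rot"][[1,2,3,0]]).as_matrix().round(2).tolist())
for nm,p in(("jar",(.4735,.2125)),("blk",(.516,-.2395))):
  for d in range(-180,180,30):
    q=manip.ik([*p,.25],quat(np.radians(d)));print(nm,d,None if q is None else np.round(q,2))
E
```

```text
[ 0.60037812  0.37313715  0.60119189 -0.37267022] [[-0.0, 0.9, 0.44], [0.0, 0.44, -0.9], [-1.0, -0.0, -0.0]]
jar -180 [ 0.5   0.57 -1.24  1.87  0.6   1.14  2.19]
jar -150 [-1.53  0.58  1.28  1.96 -0.64  1.09 -2.59]
jar -120 [-1.16  0.3   0.75  1.95 -0.25  0.98 -2.39]
jar -90 [ 0.28  0.4  -0.92  1.87  0.36  1.05 -2.36]
jar -60 [ 0.33  0.43 -0.99  1.87  0.41  1.06 -1.86]
jar -30 [ 0.37  0.45 -1.04  1.87  0.44  1.08 -1.37]
jar 0 [ 0.37  0.45 -1.04  1.87  0.44  1.07 -0.84]
jar 30 [ 0.36  0.44 -1.03  1.87  0.43  1.07 -0.31]
jar 60 [ 0.36  0.44 -1.02  1.87  0.43  1.07  0.21]
jar 90 [ 0.36  0.44 -1.02  1.87  0.43  1.07  0.74]
jar 120 [ 0.5   0.57 -1.24  1.87  0.6   1.14  1.14]
jar 150 [ 0.5   0.57 -1.24  1.87  0.6   1.14  1.66]
blk -180 [-0.53  0.64  1.16  1.83 -0.65  1.12 -2.27]
blk -150 [ 0.48  0.35 -0.14  1.78  0.06  1.02 -2.31]
blk -120 [ 0.53  0.36 -0.2   1.78  0.08  1.02 -1.8 ]
blk -90 [ 0.58  0.36 -0.27  1.77  0.11  1.02 -1.3 ]
blk -60 [ 0.62  0.37 -0.32  1.77  0.13  1.02 -0.79]
blk -30 [ 0.68  0.38 -0.39  1.77  0.16  1.03 -0.29]
blk 0 [ 0.74  0.39 -0.46  1.76  0.19  1.04  0.21]
blk 30 [ 0.77  0.39 -0.5   1.76  0.21  1.04  0.72]
blk 60 [ 0.79  0.4  -0.53  1.76  0.23  1.04  1.23]
blk 90 [ 0.84  0.41 -0.59  1.76  0.26  1.05  1.73]
blk 120 [ 1.29  0.71 -1.24  1.74  0.72  1.23  1.95]
blk 150 [ 1.29  0.71 -1.24  1.74  0.72  1.23  2.47]
```

```bash
python3 - <<'E'
from h import *
from rig import manip
d=np.radians
J=np.array([.4735,.2125])
def st(t):
    s=manip.state();print(t,round(s["clock"],1),s["position"].round(4),"w",round(s["gripper_width"],4),"F",s["contact_force"].round(1),"T",s["torque"].round(2),"q7",s["joint_pos"][6].round(3))
manip.goto([*J,.40],quat(d(-30)));st("above")
manip.line_to([*J,.242],v=.12);st("down")
manip.command_gripper(.046,20);st("grip1")
manip.command_gripper(.075);
manip.line_to([*J,.242],quat(d(60)));st("turned")
manip.command_gripper(.046,40);st("grip2")
manip.line_to([*J,.33],v=.08);st("lift")
for n in("top","scene"):
    c=manip.capture(n);np.savez(f"{n}1.npz",**c);cv2.imwrite(f"pics/{n}1.png",c["img"][:,:,::-1])
a=cv2.imread("pics/top1.png")[200:360,140:340];b=cv2.imread("pics/scene1.png")[150:310,310:510]
cv2.imwrite("pics/lift.png",cv2.resize(np.hstack([a,b]),None,fx=2,fy=2,interpolation=2))
E
```

```text
above 2.9 [0.474  0.2117 0.3999] w 0.0852 F [ 0.2 -0.2 -1.5] T [ 0.   -0.03 -0.04] q7 -1.272
down 4.4 [0.4737 0.2127 0.2426] w 0.0854 F [ 0.5 -1.1  0.7] T [0.01 0.03 0.03] q7 -1.418
grip1 4.8 [0.4735 0.2127 0.2423] w 0.0514 F [-1.7 -1.4  4.1] T [-0.08  0.31 -0.08] q7 -1.418
turned 6.9 [0.4735 0.2125 0.242 ] w 0.0755 F [0.  0.5 0.6] T [-0.03  0.02 -0.03] q7 -0.025
grip2 7.2 [0.4736 0.2127 0.2424] w 0.0513 F [0.4 1.3 4.2] T [ 0.06 -0.02  0.03] q7 -0.024
lift 8.4 [0.4734 0.2124 0.3295] w 0.0511 F [ 0.4 -0.7 -5.3] T [-0.03 -0.04  0.05] q7 0.095
```

View pics/lift.png

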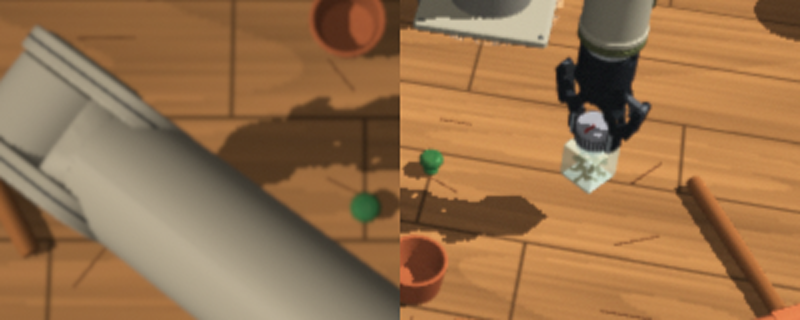

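The jar hangs upright from the lid (crop ~590,160). I measure its yaw in this picture, then carry it over to the block.

```bash
python3 - <<'E'
from h import *
from rig import manip
from scipy.ndimage import map_coordinates as mc
c=dict(np.load("scene1.npz"))
g=cv2.GaussianBlur(cv2.cvtColor(c["img"],7).astype(float),(0,0),.8);G=np.minimum(np.hypot(cv2.Sobel(g,6,1,0),cv2.Sobel(g,6,0,1)),120)
t=np.linspace(.05,.95,25)[:,None]
L=[(0,1),(1,2),(2,3),(3,0)];E=[(i,i+4) for i in range(4)]+L+[(i+4,j+4) for i,j in L]
best=[]
for a in np.radians(np.arange(30,85,1)):
  for dx in np.arange(-.006,.0061,.002):
    for dy in np.arange(-.006,.0061,.002):
      V=sq(.4735+dx,.2125+dy,a,.028,[.1505,.0935]);P=np.vstack([V[i]*(1-t)+V[j]*t for i,j in E])
      best.append((mc(G,proj("scene",P,c)[:,::-1].T,order=1).mean(),np.degrees(a),dx,dy))
best.sort(reverse=True);print(np.round(best[:6],4).tolist())
ya=np.median([b[1] for b in best[:6]])
phi=60+(68-ya);print("phi",phi)
d=np.radians;B=np.array([.516,-.2395])
def st(t):
    s=manip.state();print(t,round(s["clock"],1),s["position"].round(4),"w",round(s["gripper_width"],4),"F",s["contact_force"].round(1),"T",s["torque"].round(2),"q7",s["joint_pos"][6].round(3))
if abs(ya-54)<10:
    manip.line_to([.49,0,.36],quat(d((60+phi)/2)),v=.2);manip.line_to([*B,.36],quat(d(phi)),v=.2);st("over")
    manip.line_to([*B,.295],v=.1);st("near")
    for n in("top","scene"):
        c=manip.capture(n);np.savez(f"{n}2.npz",**c)
        cv2.imwrite(f"pics/{n}2.png",c["img"][:,:,::-1])
    b=cv2.imread("pics/scene2.png")[170:290,170:330]
    cv2.imwrite("pics/near.png",cv2.resize(b,None,fx=4,fy=4,interpolation=2))
E
```

```text
[[89.5344, 53.0, 0.0, 0.0], [89.5269, 54.0, 0.0, 0.0], [89.4519, 55.0, 0.0, 0.0], [89.3426, 52.0, 0.0, 0.0], [89.161, 54.0, -0.002, 0.0], [89.1539, 53.0, -0.002, 0.0]]
phi 74.5
over 11.1 [ 0.5161 -0.2381  0.3601] w 0.051 F [ 0.8  0.9 -4.2] T [ 0.09 -0.   -0.02] q7 1.238
near 11.9 [ 0.5162 -0.2394  0.2954] w 0.0514 F [-0.3  0.5 -3.8] T [ 0.02 -0.02 -0.01] q7 1.199
```

View pics/near.png

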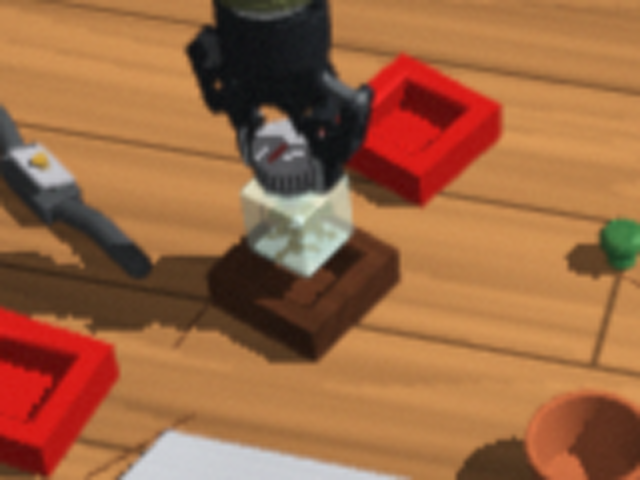

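The jar (crop ~300,225) hangs over the dark block's pocket, and its edges look parallel to the block's. I lower it while watching the forces.

```bash
python3 - <<'E'
from h import *
from rig import manip
B=np.array([.516,-.2395])
def st(t):
    s=manip.state();print(t,round(s["clock"],1),s["position"].round(4),"w",round(s["gripper_width"],4),"F",s["contact_force"].round(1),"T",s["torque"].round(2),"q7",s["joint_pos"][6].round(3));return s
for z in list(np.arange(.283,.2505,-.004)):
    manip.line_to([*B,z],v=.05);s=st(f"{z:.3f}")
    if s["contact_force"][2]>12 or np.hypot(*s["contact_force"][:2])>15: print("stop");break
c=manip.capture("scene");cv2.imwrite("pics/ins.png",cv2.resize(c["img"][170:290,170:330,::-1],None,fx=4,fy=4,interpolation=2))
E
```

```text
0.283 12.4 [ 0.5159 -0.2395  0.2826] w 0.051 F [-0.2  0.5 -4.3] T [-0.01 -0.07 -0.01] q7 1.19
0.279 12.7 [ 0.5159 -0.2395  0.2788] w 0.051 F [-0.6 -0.3 -3.7] T [-0.01  0.08  0.03] q7 1.188
0.275 12.9 [ 0.5159 -0.2395  0.2747] w 0.0512 F [-0.5  1.1 -5.1] T [ 0.03  0.05 -0.01] q7 1.185
0.271 13.2 [ 0.5159 -0.2395  0.2707] w 0.0514 F [-0.4  0.3 -4.5] T [0.02 0.05 0.03] q7 1.182
0.267 13.4 [ 0.5159 -0.2395  0.2667] w 0.0512 F [ 0.2  0.6 -5.4] T [-0.03  0.   -0.05] q7 1.179
0.263 13.7 [ 0.5159 -0.2395  0.2627] w 0.0513 F [ 1.1 -0.3 -4.5] T [-0.03  0.05 -0.01] q7 1.177
0.259 13.9 [ 0.5159 -0.2395  0.2587] w 0.0512 F [-0.7 -0.1 -4.9] T [-0.03 -0.   -0.04] q7 1.174
0.255 14.2 [ 0.5159 -0.2395  0.2547] w 0.0512 F [ 0.6 -0.2 -3.8] T [ 0.   -0.03  0.01] q7 1.171
0.251 14.4 [ 0.5167 -0.2393  0.2523] w 0.0512 F [-2.5  0.9  7.8] T [-0.01  0.56 -0.08] q7 1.168
```

View pics/ins.png

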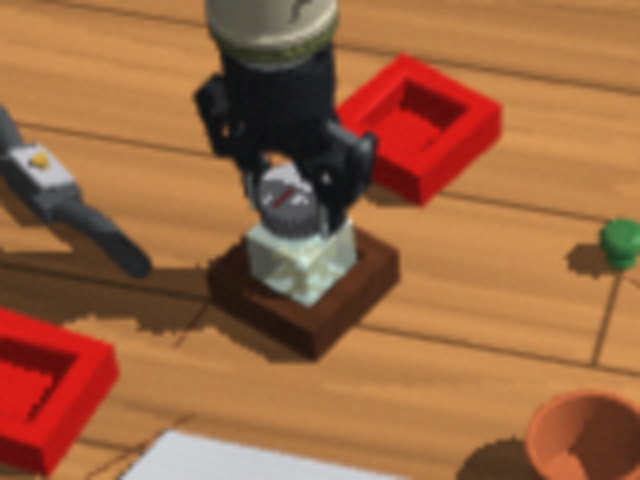

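```bash
python3 - <<'E'
from h import *
from rig import manip
B=np.array([.516,-.2395])
def st(t,n=6):
    T=[];F=[];E=[]
    for _ in range(n):
        s=manip.state();T.append(s["torque"]);F.append(s["contact_force"]);E.append(s["effort"][6]);manip.dwell(.02)
    T=np.mean(T,0);print(t,round(s["clock"],1),s["position"].round(4),"w",round(s["gripper_width"],4),"F",np.mean(F,0).round(1),"T",T.round(3),"e7",round(np.mean(E),3),"q7",s["joint_pos"][6].round(3));return T[2],np.mean(E)
manip.command_gripper(.075);manip.dwell(.4);st("open")
manip.line_to([*B,.252],v=.05)
manip.command_gripper(.046,40);t0,e0=st("grip",15)
q=np.array(manip.state()["joint_pos"]);q0=q[6]
while q0-q[6]<.6:
    q[6]-=.06;manip.move_joints(q);t,e=st(f"{q0-q[6]:.2f}")
    if abs(t-t0)>.28: print("rise");break
E
```

```text
open 15.3 [ 0.516  -0.2395  0.251 ] w 0.075 F [0.1 0.1 0.1] T [ 0.002 -0.     0.006] e7 -0.0 q7 1.168
grip 16.1 [ 0.5161 -0.2393  0.2522] w 0.0513 F [-1.   1.7  4.7] T [0.236 0.195 0.013] e7 -0.015 q7 1.169
0.06 16.5 [ 0.5161 -0.2395  0.2522] w 0.0509 F [-0.9 -0.1  3.5] T [-0.177  0.215 -0.072] e7 -0.153 q7 1.111
0.12 16.9 [ 0.5161 -0.2394  0.2522] w 0.0512 F [-0.5 -0.4  2.8] T [-0.316  0.259 -0.049] e7 -0.142 q7 1.051
0.18 17.2 [ 0.5161 -0.2394  0.2522] w 0.051 F [-1.1 -0.8  2.8] T [-0.409  0.308 -0.067] e7 -0.144 q7 0.991
0.24 17.6 [ 0.5161 -0.2393  0.2522] w 0.0508 F [-1.2 -1.5  2.8] T [-0.447  0.371 -0.054] e7 -0.143 q7 0.931
0.30 17.9 [ 0.5161 -0.2393  0.2522] w 0.0511 F [-1.5 -0.8  2.9] T [-0.385  0.41  -0.066] e7 -0.139 q7 0.871
0.36 18.2 [ 0.5161 -0.2393  0.2522] w 0.0514 F [-1.4 -0.6  2.9] T [-0.339  0.453 -0.053] e7 -0.136 q7 0.811
0.42 18.6 [ 0.5161 -0.2393  0.2522] w 0.0512 F [-1.1 -1.1  2.6] T [-0.305  0.465 -0.063] e7 -0.137 q7 0.751
0.48 18.9 [ 0.5161 -0.2393  0.2522] w 0.0515 F [-1.6 -0.8  2.4] T [-0.267  0.43  -0.057] e7 -0.146 q7 0.691
0.54 19.3 [ 0.5161 -0.2393  0.2522] w 0.0513 F [-1.  -0.7  1.8] T [-0.277  0.419 -0.045] e7 -0.165 q7 0.631
0.60 19.6 [ 0.5161 -0.2393  0.2522] w 0.051 F [-0.7 -0.3  2.3] T [-0.248  0.405 -0.016] e7 -0.172 q7 0.571
```

```bash
python3 - <<'E'
from h import *
from rig import manip
def st(t,n=6):
    T=[];F=[];E=[]
    for _ in range(n):
        s=manip.state();T.append(s["torque"]);F.append(s["contact_force"]);E.append(s["effort"][6]);manip.dwell(.02)
    T=np.mean(T,0);print(t,round(s["clock"],1),s["position"].round(4),"F",np.mean(F,0).round(1),"T",T.round(3),"e7",round(np.mean(E),3),"q7",s["joint_pos"][6].round(3));return T[2],np.mean(E)
q=np.array(manip.state()["joint_pos"]);q0=q[6]=.571
while q[6]>-1.5:
    q[6]-=.05;manip.move_joints(q);t,e=st(f"{q0-q[6]:.2f}")
    if abs(e)>.33 or abs(t)>.3: print("rise");break
E
```

```text
0.05 20.0 [ 0.5161 -0.2393  0.2523] F [-1.1 -0.6  2. ] T [-0.271  0.426 -0.034] e7 -0.131 q7 0.523
0.10 20.4 [ 0.5161 -0.2393  0.2523] F [-0.8 -0.7  2.3] T [-0.304  0.448 -0.003] e7 -0.171 q7 0.473
0.15 20.7 [ 0.5161 -0.2393  0.2523] F [-1.2 -1.   2.7] T [-0.305  0.532  0.066] e7 -0.224 q7 0.423
0.20 21.1 [ 0.5161 -0.2393  0.2523] F [-1.4 -0.7  3.2] T [-0.302  0.607  0.131] e7 -0.278 q7 0.373
0.25 21.4 [ 0.516  -0.2394  0.2522] F [-2.9 -1.2  4.4] T [-0.38   0.994  0.16 ] e7 -0.325 q7 0.323
0.30 21.8 [ 0.5161 -0.2394  0.2522] F [-3.3 -1.6  4.2] T [-0.405  1.219  0.225] e7 -0.383 q7 0.273
rise
```

```bash
python3 - <<'E'
from h import *
from rig import manip
def st(t,n=8):
    T=[];E=[]
    for _ in range(n):
        s=manip.state();T.append(s["torque"]);E.append(s["effort"][6]);manip.dwell(.02)
    print(t,round(s["clock"],1),s["position"].round(4),"F",s["contact_force"].round(1),"T",np.mean(T,0).round(3),"e7",round(np.mean(E),3),"q7",s["joint_pos"][6].round(3));return np.mean(E)
q=np.array(manip.state()["joint_pos"]);q[6]=.271
for k in range(4):
    q[6]-=.04;manip.move_joints(q)
    if abs(st("t"))>.485:break
manip.dwell(.6);st("hold")
E
```

```text
t 22.1 [ 0.516  -0.2394  0.2522] F [-4.8 -1.1  4.7] T [-0.39   1.363  0.276] e7 -0.362 q7 0.232
t 22.5 [ 0.5159 -0.2394  0.2522] F [-5.2 -0.8  4.9] T [-0.403  1.587  0.271] e7 -0.362 q7 0.192
t 22.9 [ 0.5159 -0.2394  0.2522] F [-6.  -0.7  6.3] T [-0.4    1.683  0.344] e7 -0.405 q7 0.152
t 23.3 [ 0.5158 -0.2395  0.2521] F [-5.7 -0.8  5.3] T [-0.421  1.925  0.388] e7 -0.443 q7 0.112
hold 24.0 [ 0.5158 -0.2395  0.2522] F [-5.9 -1.8  6.9] T [-0.445  1.916  0.373] e7 -0.389 q7 0.112
```

```bash
python3 - <<'E'
from h import *
from rig import manip
c=manip.capture("scene");np.savez("scene3.npz",**c)
old=cv2.imread("pics/ins.png")
a=old[120:330,180:420];b=cv2.resize(c["img"][170:290,170:330,::-1],None,fx=4,fy=4,interpolation=2)[120:330,180:420]
cv2.imwrite("pics/cmp.png",cv2.resize(np.hstack([a,b]),None,fx=1.6,fy=1.6))
E
```

```text
(no output)
```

View pics/cmp.png

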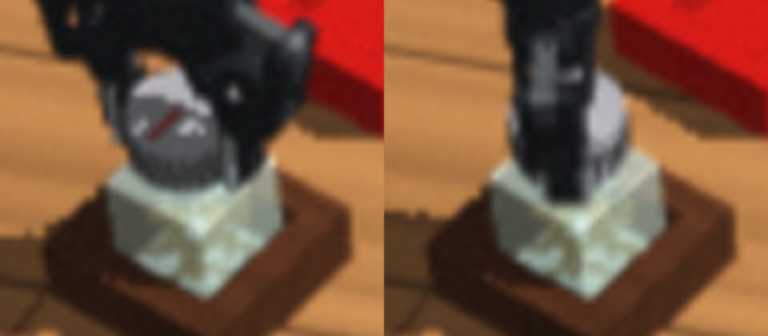

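The jar is still upright and well down, and the finger hides the stripe. The slope of torque against angle has dropped, so the pads may be slipping. I firm the grip to 48 N (within the allowed range) and go on in small steps.

```bash
python3 - <<'E'
from h import *
from rig import manip
def st(t,n=12):
    T=[];E=[]
    for _ in range(n):
        s=manip.state();T.append(s["torque"]);E.append(s["effort"][6]);manip.dwell(.02)
    print(t,round(s["clock"],1),s["position"].round(4),"F",s["contact_force"].round(1),"T",np.mean(T,0).round(3),"e7",round(np.mean(E),3),"q7",s["joint_pos"][6].round(3));return max(-np.mean(E),np.mean(T,0)[2]+.05)
manip.command_gripper(.046,48);st("48N")
q=np.array(manip.state()["joint_pos"]);q[6]=.11
for k in range(4):
    q[6]-=.03;manip.move_joints(q)
    if st("t")>.5:break
manip.dwell(.5);st("hold")
E
```

```text
48N 24.5 [ 0.5158 -0.2395  0.2522] F [-6.7 -1.6  7.2] T [-0.426  1.959  0.392] e7 -0.404 q7 0.112
t 24.9 [ 0.5156 -0.2396  0.2521] F [-5.8 -1.7  5.6] T [-0.429  1.786  0.406] e7 -0.438 q7 0.081
t 25.4 [ 0.5156 -0.2396  0.2522] F [-4.9 -2.1  5.4] T [-0.404  1.801  0.434] e7 -0.473 q7 0.051
t 25.8 [ 0.5156 -0.2396  0.2522] F [-5.8 -1.7  6.8] T [-0.414  1.796  0.497] e7 -0.51 q7 0.021
hold 26.5 [ 0.5156 -0.2396  0.2522] F [-5.5 -2.4  6.9] T [-0.41   1.804  0.483] e7 -0.487 q7 0.021
```

Joint 7 effort and wrist moment agree at about 0.5 N m, held for over 0.5 s. I let go and back off.

```bash
python3 - <<'E'
from h import *
from rig import manip
manip.command_gripper(.083);manip.dwell(.3)
p=manip.state()["position"];manip.line_to([.516,-.2395,.42],v=.12)
manip.line_to([.38,-.45,.45],v=.2);manip.dwell(.5)
s=manip.state();print(s["clock"],s["position"],s["contact_force"].round(1))
o=[]
for n,(x,y) in(("top",(380,236)),("scene",(206,190))):
    c=manip.capture(n);np.savez(n+"4.npz",**c)
    o.append(cv2.resize(c["img"][y:y+80,x:x+80,::-1],None,fx=5,fy=5,interpolation=2))
cv2.imwrite("pics/final.png",np.hstack(o))
for n in("top","scene"):cv2.imwrite(f"pics/{n}4.png",np.load(n+"4.npz")["img"][:,:,::-1])
E
```

```text
30.7333 [ 0.38003797 -0.4499465   0.44997172] [-1.  -1.5 -0.8]
```

View pics/final.png

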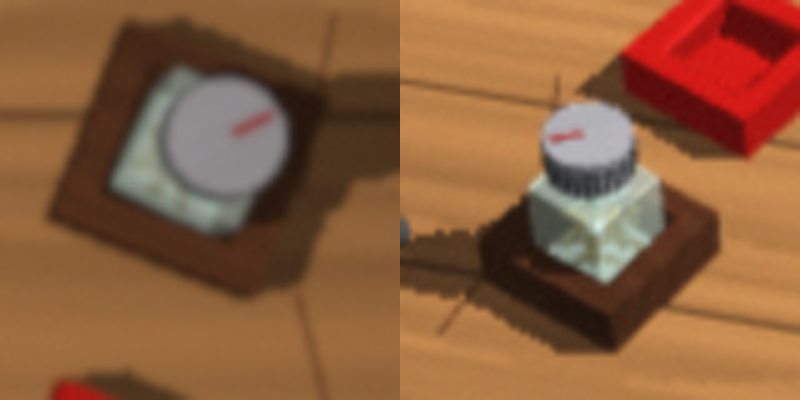

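View pics/scene4.png

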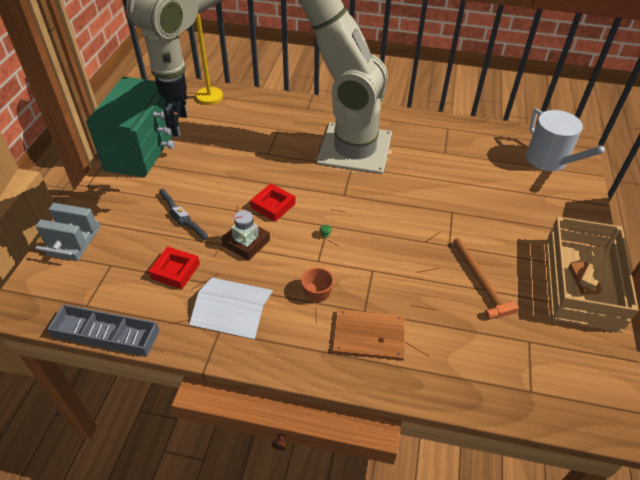

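```bash
python3 - <<'E'
from h import *
T=np.array([(225.5+.5)/5-.5+380,(135+.5)/5-.5+236]);S=np.array([(189+.5)/5-.5+206,(135+.5)/5-.5+190])
for z in(.112,.116): print(z,tri("top",T,z),tri("scene",S,z))
from rig import manip
manip.finish_job()
E
```

```text
0.112 [ 0.51496018 -0.23978378] [ 0.51937601 -0.23903607]
0.116 [ 0.51448576 -0.23892484] [ 0.52308781 -0.23752937]
the job is handed in; nothing more can be done
```

The jar stands upright in the dark block's pocket with its lid tightened onto the gasket. I handed the job in at about 31 s of the 72 s allowed, and no verdict was reported.

I centred the lid with two grips at right angles, carried the jar by it at 40 N and lowered it to floor contact. TCP z there was 0.252 m, as expected for the jar fully home. I then turned the lid about 1.15 rad clockwise in one pass, so it needed no regripping partway. The gasket met the lid after about 0.64 rad. The final tightening torque was about 0.5 N m, held for over half a second before I let go and backed off.

**Last checks:**
- **Seating:** the lid's centre reads (0.515, -0.240) m in the top view and (0.519, -0.239) m in the scene view, against my block estimate of (0.516, -0.2395) m. The views differ by 4 mm in x.
- **Torque:** joint 7 effort (0.49 N m) and wrist moment (0.48 N m) agreed at the end. Before the gasket they did not: 0.14 N m of effort against about -0.06 N m of moment.
- **Possible slip:** the torque rose more slowly than expected near 0.4 N m, which may have been the pads slipping. I raised the grip to 48 N and the rise recovered.
- **After release:** the red stripe shows about 0.8 rad of net turn. That fits the lid easing back about 0.36 rad and staying past the gasket point, though I could not measure the remaining contact force.
- **Other things on the bench:** by eye, none of the bystanders had moved in the final scene picture.

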